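# Push the doming blocks home against the bench stop

## Robot

A 6-joint arm with a two-finger parallel gripper is mounted at the origin on the work surface. World frame = base frame: x ahead of the robot, y to its left, z up, the work surface at z = 0. Lengths are in mm, angles in rad, forces in N, time in s.
With the tool pointing down it reaches from about 400 to 925 mm from the base axis. Payload 12.5 kg.
Tool frame: the origin (TCP) lies midway between the tips of the shut fingers; the grasp point (between the pads) lies 19 mm behind it; z points along the fingers, y is the line along which they close (so a half turn about z gives the same grasp; the last joint's range is limited). The gripper opens to 95 mm and grips with 3 to 60 N. Pads are 20 mm wide; open, the fingers measure 119 mm over their backs; the gripper's body (75 mm by 180 mm) begins 59 mm behind the grasp point.
Start: joints at [1.221, 0.491, 1.559, -0, 1.092, -0.106], TCP at [150.852, 606.54, 214.661] pointing down, gripper open.
Joint ranges: [-3.1, 3.1], [-0.84, 2.19], [0.05, 2.79], [-1.13, 4.28], [0.06, 2.93], [-2.69, 2.69]. Speed limits (rad/s): [2.22, 2.22, 2.79, 3.14, 3.14, 3.14].

## Interface

Orientations are given as [roll, pitch, yaw] about the fixed x, y, z axes, in that order (R = Rz(yaw) Ry(pitch) Rx(roll)).
In Python, from cell import env gives the robot as it stands.
- The arm moves only by the tool arm_command, never from a script. Its argument "targets" is a list of rows, each a list of 5 numbers: the shift along the tool's x, y, z in mm, then the turn about the tool's z in degrees, then the opening, from 0 (shut) to 1 (fully open). In form: [[tx, ty, tz, roll, fingers], ...]. A call has 1 to 5 rows; each row is the pose to reach, as a shift and turn from the pose commanded when the call began, along the tool's axes at that moment; what a row does not reach only later rows make up. A row lasts 1/10 s, in which the tool goes at most 50 mm and 8.59 degrees, less where a joint would pass 70% of its speed; a pose out of reach is approached as far as the arm can. A call with a gripper value outside its range is refused whole. The fingers move at their own pace and stop on an object; the grip force is fixed at half the most. Time passes only in rows, so rows that repeat a pose let the fingers close. It gives the time, the measured TCP pose, the force, the opening and the grip force at its end, in the units of the state.
- env.state(): the state, without advancing time (a new reading comes with each control period).
- env.read_camera(name): name is "side" or "top" or "wrist"; returns a dict with "frame" (384x512x3 uint8, red, green, blue), "vertical_fov" (degrees; the focal length in pixels is half the picture's height over the tangent of half this angle, whatever the lens; pixels are square), "cx", "cy" (the principal point, pixels), "world_from_camera" (4x4, takes a point from camera to world coordinates); the wrist camera has in their place "hand_eye" (4x4, takes a point from camera to tool coordinates, whose origin is the TCP and whose axes are the flange's). Camera axes: x right, y down, z forward; pixel columns grow to the right and rows downward; lengths in mm; the calibration is good to about 2 mm. A picture is of the moment at which its call begins: read the wrist's pose just before it. There is no depth.
- env.job_done(): hands the job in; it is judged then, once.
The state is a dict: "t": time; "joints": joint angles; "qvel": joint speeds; "tau": joint torques, N m; "eef_pos": TCP position; "tcp_rot": TCP orientation; "ft_force": force on the tool from outside, world axes, zero at the start; "moment": the same for the moment, N m; "opening": opening from 0.0 (shut) to 1.0 (fully open); "grip_force": force on a finger pad.
Only numpy, scipy, OpenCV 4.12 (cv2) and the standard library are available. Lean on these libraries where they do the work, as an engineer would, in place of code of your own. Each camera call takes 0.05 s, during which the arm holds its last target. There are 200 camera calls.

## Task

Make the doming blocks ready for hammering: push the brass doming cube along the bench into the corner of the wooden stop, square and tight against both battens, and push the flat steel doming block up beside it, its long side flat against the long batten and its end tight against the cube. Do it with the fingertips only: slide the blocks, never lift or tip them, and leave everything else on the bench where it is.

Things in the scene. Friction and masses are not known exactly. Their poses are not given: they have to be found in the camera images.
- stop: Fixed L-shaped corner stop: two pale beech battens, 15 high, 30 wide, screwed to the bench. Origin: inside corner, at bench level. Long batten: 540 from the corner along -y, inner face the plane x = 0; things go on its -x side (towards the robot). Short batten: 90 from the corner along -x, inner face y = 0; things go on its -y side. Its place and yaw (within 0.06 rad) vary.
- cube: Brass doming cube, 50 x 50 x 50, round hollows in its top, slots and hollows in its sides, flat on the bench, about 0.9 kg (friction about 0.6: 4 to 7 N slide it). Origin: centre of its underside; x and y axes normal to its sides. Starts turned at most 0.3 rad, clear of the battens. Any side may face the battens in the end.
- block: flat steel doming block, 55 (its x axis) x 85 (its y axis) x 20 high, with two rows of round hollows in its top, flat on the bench, about 0.65 kg (friction about 0.6). Origin: centre of its underside. Starts turned at most 0.3 rad, either left or right of the cube.
- punch: dome punch, dark steel with a bright ball head, standing upright on its flat end, 62 tall, 15 diameter; origin at the centre of its foot. Leave alone.
- disc_a: silver disc blank, 24 diameter, 2.5 thick, lying flat on the bench; origin at the centre of its underside. Leave alone.
- disc_b: a second silver disc blank, same size as disc_a. Leave alone.
- shears: metal shears with pale blue handles, about 200 long, 76 across the handles, 12 high, lying flat along their x axis; origin in the middle, on the bench. Leave alone.
- hammer: hammer with a pale wooden handle lying along its x axis (head at +x), 260 long, head about 88 across, 26 high; origin in the middle of its length, on the bench. Leave alone.
- tub: small clear plastic tub, 70 diameter, 45 high, between the blocks and the robot; origin at the centre of its underside. Leave alone.
- marker: black marker pen with a blue cap, 138 long along its x axis, 12 thick, lying beyond the long batten; origin in the middle, on the bench. Leave alone.
Mind the look-alikes: they are no part of the job. Several things look just like the block: the one meant starts nearest to the robot's base. What is shaped like the cube but green is not meant.

How it is judged (in metres and radians):
At the end, for the whole second after the job is handed in: Brass cube flat in the corner, within 3.5 mm of both battens and 0.06 rad of square; steel block flat, its long side within 3.5 mm of the long batten and parallel (0.06 rad), its end within 5 mm of the place beside the cube; both at rest (x of cube in the frame of stop between -0.0285 and -0.0215 m and y of cube in the frame of stop between -0.0285 and -0.0215 m and (angle between the x axis of cube and the x axis of stop, either way round below 0.06 rad or angle between the x axis of cube and the y axis of stop, either way round below 0.06 rad) and x of block in the frame of stop between -0.031 and -0.024 m and y of block in the frame of stop between -0.0975 and -0.0885 m and angle between the x axis of block and the x axis of stop, either way round below 0.06 rad and height (world z) of each of cube, block below 0.004 m and angle between each of cube, block's own z axis and vertical below 0.05 rad and linear speed of each of cube, block below 0.01 m/s); the robot touches nothing.
It fails at once if the brass cube is lifted off the bench or tipped (height (world z) of cube above 0.006 m or angle between cube's own z axis and vertical above 0.15 rad).
It fails at once if the steel block is lifted off the bench or tipped (height (world z) of block above 0.006 m or angle between block's own z axis and vertical above 0.15 rad).
It fails at once if one of the other things on the bench is moved more than 15 mm (distance of any of punch, disc_a, disc_b, shears, hammer, tub, marker from where it was at the start of the episode above 0.015 m).
It fails at once if the standing punch is knocked over (angle between punch's own z axis and vertical above 0.4 rad).
It also fails if it takes over 72 s, if anything falls off the work surface, if the arm or the gripper's body presses on something with over 40 N, if the wrist force passes 120 N, or if a joint passes its speed limit or range.

## Working session

There is one attempt and no reset: what is moved stays moved. The work goes in short steps, Python scripts to look and compute and a tool call to move; the robot and the scene stay as the last step left them, time stands still between calls to the robot, and variables do not carry over. Pictures are saved under pics/ and viewed, at most 10 in all, crops included, and the job is handed in when it is done.

Besides the shell and the picture viewer there is one more tool, called after "Call:" as name([rows], argument=value, ...), one row to a line, values as JSON. arm_command: Moves the arm, as the interface text tells. Its arguments: {"type":"object","properties":{"targets":{"type":"array","items":{"type":"array","items":{"type":"number"}}}},"required":["targets"]}

```bash
ls; mkdir -p pics
python3 - <<'E'
from cell import env
import cv2,numpy as np,pickle
s=env.state();print(s)
d={}
for n in("top","side","wrist"):
    c=env.read_camera(n);d[n]=c
    print(n,c["vertical_fov"],c["cx"],c["cy"],np.round(c.get("world_from_camera",c.get("hand_eye")),3).tolist())
    cv2.imwrite(f"pics/{n}0.png",c["frame"][...,::-1])
d["s"]=s
pickle.dump(d,open("d0.pkl","wb"))
im=cv2.resize(d["top"]["frame"],(800,600),interpolation=cv2.INTER_CUBIC)
cv2.imwrite("pics/top0b.png",im[...,::-1])
E
```

```text
pics
{'t': 0.0, 'joints': array([ 1.22137330e+00,  4.91552574e-01,  1.55945699e+00, -6.45240291e-05,
        1.09170599e+00, -1.05561204e-01]), 'qvel': array([-3.97847988e-04, -3.08703325e-04, -2.03194773e-04,  8.05600438e-04,
       -1.78269066e-03,  4.72597770e-05]), 'tau': array([-7.16561262e-04, -6.12638640e+01, -2.58172435e+01,  6.91602845e-02,
        4.82678355e-02, -1.15535231e-04]), 'eef_pos': array([150.79062263, 606.27822111, 214.06349526]), 'tcp_rot': array([-3.14046997e+00, -6.14077146e-05,  2.89776057e+00]), 'ft_force': array([ 0.33780499, -0.40064899,  0.44668004]), 'moment': array([0.00304795, 0.00957501, 0.03455424]), 'grip_force': 0.0, 'opening': 0.9988229497860918}
top 45.499863412535824 249.26902044173767 195.77976858562656 [[-0.029, -0.995, 0.092, 464.292], [-1.0, 0.029, -0.002, 9.834], [-0.0, -0.093, -0.996, 1223.899], [0.0, 0.0, 0.0, 1.0]]
side 52.49635270836225 259.5588798000902 190.4996228939667 [[0.928, -0.222, 0.298, 171.87], [-0.372, -0.517, 0.771, -1009.849], [-0.017, -0.827, -0.562, 779.356], [0.0, 0.0, 0.0, 1.0]]
wrist 70.91245779081737 256.57791702373805 195.26364917523748 [[-0.0, -0.96, -0.279, 79.066], [1.0, -0.001, 0.0, 0.231], [-0.0, -0.279, 0.96, -169.88], [0.0, 0.0, 0.0, 1.0]]
```

View pics/top0b.png

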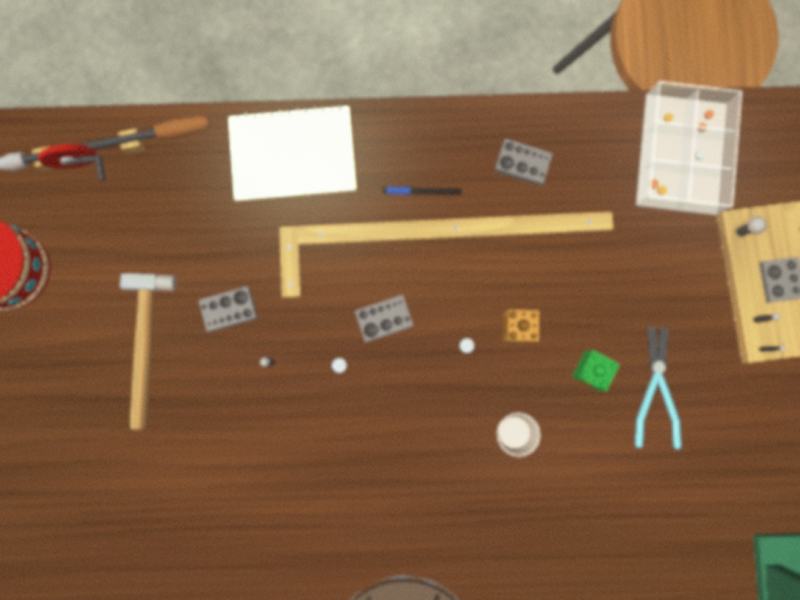

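View pics/side0.png

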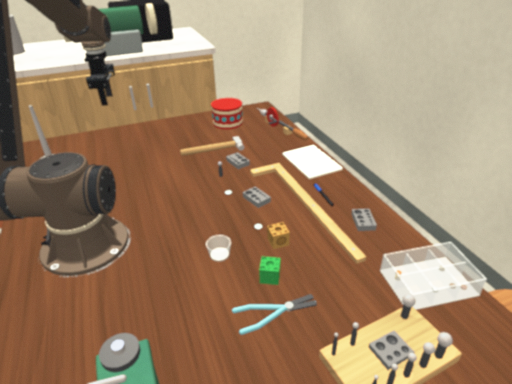

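The top view (800 wide) shows the stop's corner at (298,245), with the long batten running right to (612,222). The brass cube is at (523,325) and the green decoy at (597,370). Of the four blocks, the one nearest the base is at (384,318), between the cube and the corner but clear of the batten lane. The discs are at (339,366) and (467,346), the punch at (266,362) and the tub at (518,434).

```bash
cat > h.py <<'E'
import numpy as np,cv2,pickle
from scipy.spatial.transform import Rotation as R
def K(c): return c["frame"].shape[0]/2/np.tan(np.radians(c["vertical_fov"]/2))
def wfc(c,s=None):
    if "world_from_camera" in c: return np.array(c["world_from_camera"])
    T=np.eye(4);T[:3,:3]=R.from_euler("xyz",s["tcp_rot"]).as_matrix();T[:3,3]=s["eef_pos"]
    return T@np.array(c["hand_eye"])
def cast(c,uv,z,s=None):
    T=wfc(c,s);uv=np.asarray(uv,float).reshape(-1,2)
    d=np.c_[(uv-[c["cx"],c["cy"]])/K(c),np.ones(len(uv))]@T[:3,:3].T
    return (T[:3,3]+d*((z-T[2,3])/d[:,2:]))[:,:2]
def blobs(c,lo,hi,minA=40,k=0):
    m=cv2.inRange(cv2.cvtColor(c["frame"],cv2.COLOR_RGB2HSV),np.array(lo),np.array(hi))
    if k: m=cv2.morphologyEx(m,cv2.MORPH_CLOSE,np.ones((k,k)))
    return [q[:,0] for q in cv2.findContours(m,cv2.RETR_EXTERNAL,cv2.CHAIN_APPROX_NONE)[0] if cv2.contourArea(q)>minA]
def rect(p):
    (c,wh,a)=cv2.minAreaRect(p.astype(np.float32)); return np.round(c,1),np.round(wh,1),round(a,1)
def stop_line(p): return cv2.fitLine(p.astype(np.float32),cv2.DIST_HUBER,0,.01,.01).ravel()
def move(s,x,y,yaw):
    "shift in tool axes to world x,y; turn about tool z (deg) to yaw"
    M=R.from_euler("xyz",s["tcp_rot"]).as_matrix()
    t=M.T@np.array([x-s["eef_pos"][0],y-s["eef_pos"][1],0])
    return np.round(t,1),round(np.degrees((s["tcp_rot"][2]-yaw+np.pi/2)%np.pi-np.pi/2),1)
E
python3 - <<'E'
from h import *
d=pickle.load(open("d0.pkl","rb"));c=d["top"]
hsv=cv2.cvtColor(c["frame"],cv2.COLOR_RGB2HSV)
for n,(u,v) in dict(bat=(290,144),bat2=(186,170),cube=(329,213),cube2=(340,201),wood=(300,250),wood2=(200,220),block=(246,213),block2=(232,204)).items(): print(n,hsv[v,u])
for name,lo,hi,k,z in(("stop",(14,60,170),(30,170,255),0,0),("brass",(10,120,150),(24,255,255),3,50),("grey",(0,0,80),(180,60,190),5,20),("white",(0,0,200),(180,70,255),0,2)):
    for q in blobs(c,lo,hi,30,k):
        r=rect(cast(c,q,z))
        if 300<r[0][0]<850 and abs(r[0][1])<450: print(name,q.mean(0).round(),*r)
E
```

```text
bat [ 21  84 215]
bat2 [ 22 113 233]
cube [ 17 166 169]
cube2 [ 17 167 180]
wood [ 13 157 107]
wood2 [ 12 151 113]
block [ 15  27 151]
block2 [ 16  20 140]
stop [335. 208.] [ 539.8 -220.5] [51.  51.3] 87.4
stop [ 89. 229.] [501.4 436.2] [ 21.5 237.2] 86.6
stop [272. 150.] [674.7 -95.1] [122.1 581.8] 2.8
brass [334. 208.] [ 535.6 -209.8] [56.4 52.2] 87.2
brass [ 89. 230.] [497.3 418.5] [ 24.7 222.6] 86.1
brass [184. 173.] [649.5 171. ] [113.9  34.3] 1.1
brass [291. 146.] [ 701.8 -130.3] [ 34.9 477.7] 0.9
grey [331. 287.] [ 331.8 -196. ] [19.7 51.8] 1.5
grey [216. 233.] [479.4  95.6] [23.7 23.5] 88.3
grey [298. 221.] [ 507.1 -120.6] [23.7 23.6] 88.3
grey [421. 254.] [ 426.  -437.4] [ 77.8 199.6] 86.5
grey [245. 204.] [556.3  17.8] [56.  84.3] 16.8
grey [145. 197.] [580.1 281.3] [57.1 87.6] 14.4
grey [ 93. 179.] [630.2 417.9] [92.9 26.7] 88.3
grey [254. 121.] [775.6 -13.1] [45.6 13.7] 88.3
grey [335. 103.] [ 819.5 -230.5] [85.8 59.9] 70.8
white [334. 278.] [ 356.9 -203.9] [68.5 51.1] 79.0
white [217. 233.] [479.9  96.3] [17.8 19. ] 24.9
white [298. 221.] [ 507.7 -122.5] [18.7 18.7] 88.3
white [ 93. 180.] [631.6 425.7] [81.  20.3] 83.1
```

Run:
```python
from h import *
d=pickle.load(open("d0.pkl","rb"));c=d["top"];s=d["s"]
q=max(blobs(c,(14,60,150),(30,170,255),30),key=len);p=cast(c,q,0)
# inner long face: lowest x per y, away from corner
y=p[:,1]
L=np.array([p[(abs(y-b)<3)][p[(abs(y-b)<3)][:,0].argmin()] for b in np.arange(-330,110,6)])
l=stop_line(L); yaw=np.arctan2(-l[0]*np.sign(l[1])*1,abs(l[1])); print("long",l,"yaw",yaw)
S=p[(p[:,0]<660)]; xs=np.arange(605,655,3)
Sx=np.array([S[(abs(S[:,0]-b)<3)][S[(abs(S[:,0]-b)<3)][:,1].argmin()] for b in xs]);m=stop_line(Sx);print("short",m)
A=np.c_[l[:2],-m[:2]];t=np.linalg.solve(A,m[2:]-l[2:]);C=l[2:]+t[0]*l[:2];print("corner",C)
print("resid",np.abs(np.cross(L-l[2:],l[:2])).max())
Rm=np.array([[np.cos(yaw),-np.sin(yaw)],[np.sin(yaw),np.cos(yaw)]])
for n,w in dict(cube=(534.6,-213),block=(556.3,17.8),disc_b=(507,-120.6),disc_a=(479.5,95.8)).items(): print(n,((np.array(w)-C)@Rm).round(1))
W=lambda a,b:C+Rm@[a,b]
print("fingers start pose",s["tcp_rot"][2])
np.savez("stop.npz",C=C,yaw=yaw)
```

```text
long [ 1.7430810e-02 -9.9984807e-01  6.9510278e+02 -1.1304685e+02] yaw 0.017431693
short [9.9848974e-01 5.4938652e-02 6.3035742e+02 1.6066585e+02]
corner [690.27356 163.96255]
resid 1.61330719256223
cube [-162.2 -374.2]
block [-136.5 -143.8]
disc_b [-188.2 -281.3]
disc_a [-211.9  -64.5]
fingers start pose 2.897760573684846<stdin>:11: DeprecationWarning: Arrays of 2-dimensional vectors are deprecated. Use arrays of 3-dimensional vectors instead. (deprecated in NumPy 2.0)
```

Call:
arm_command([
  [-41, -28, 0, 0, 0.3],
  [-82, -56, 0, 0, 0.3],
  [-123, -84, 0, 0, 0.3],
  [-164, -112, 0, 0, 0.3],
  [-205, -140, 0, 0, 0.3],
])

```text
t: 0.65
eef_pos: [316.9, 419.6, 214.6]
tcp_rot: [3.142, -0.0, 2.898]
ft_force: [0.7, 1.2, -0.5]
opening: 0.636
grip_force: 0.0
```

Call:
arm_command([
  [-41, -28, 0, 0, 0.3],
  [-82, -56, 0, 0, 0.3],
  [-123, -84, 0, 0, 0.3],
  [-164, -112, 0, 0, 0.3],
  [-205, -140, 0, 0, 0.3],
])

```text
t: 1.15
eef_pos: [482.2, 234.1, 214.7]
tcp_rot: [3.141, -0.0, 2.898]
ft_force: [0.6, 1.2, -0.7]
opening: 0.304
grip_force: 0.0
```

Call:
arm_command([
  [-12, -48, 0, 0, 0.3],
  [-24, -96, 0, 0, 0.3],
  [-36, -144, 0, 0, 0.3],
  [-48, -192, 0, 0, 0.3],
  [-60, -240, 0, 0, 0.3],
])

```text
t: 1.65
eef_pos: [481.0, -13.5, 214.6]
tcp_rot: [3.141, 0.0, 2.898]
ft_force: [1.1, -1.0, -0.3]
opening: 0.3
grip_force: 0.0
```

Call:
arm_command([
  [-12, -48, 0, 0, 0.3],
  [-24, -96, 0, -4, 0.3],
  [-36, -144, 0, -8, 0.3],
  [-48, -192, 0, -12, 0.3],
  [-52, -196, 0, -15, 0.3],
])

```text
t: 2.15
eef_pos: [484.2, -219.0, 214.3]
tcp_rot: [-3.141, 0.0, -3.125]
ft_force: [0.2, 0.4, -0.3]
opening: 0.302
grip_force: 0.0
```

Run:
```python
from h import *
from cell import env
c=env.read_camera("wrist");s=env.state();print(s["eef_pos"],s["tcp_rot"],s["joints"])
cv2.imwrite("pics/w1.png",c["frame"][...,::-1])
z=np.load("stop.npz");C=z["C"];a=float(z["yaw"]);Rm=np.array([[np.cos(a),-np.sin(a)],[np.sin(a),np.cos(a)]])
for q in blobs(c,(10,110,140),(24,255,255),300,3):
    p=cast(c,q,50,s);r=rect(p);print(q.mean(0),r,((r[0]-C)@Rm).round(1))
w=C+Rm@[-212,-374];print(w,move(s,*w,np.pi+a))
```

```text
[ 484.56929685 -217.51277232  214.17472151] [-3.14147679e+00 -7.33191469e-05 -3.12215505e+00] [-5.46241422e-01  3.58595885e-01  1.78859471e+00 -1.63536007e-04
  9.94401865e-01 -2.13638622e+00]
[414.29285714 298.32857143] (array([655.9,  14. ]), array([22.2, 84.4]), 1.1) [ -37.  -149.3]
[257.99319728 299.19727891] (array([ 658.8, -212.6]), array([91. , 23.4]), 87.8) [ -38. -376.]
[248.20599251 317.62297129] (array([ 675.3, -213.4]), array([ 52.2, 539.7]), 1.1) [ -21.5 -377. ]
[257.68787158 137.10820452] (array([ 446.2, -212.3]), array([321.2, 688.5]), 1.1) [-250.6 -372. ]
[ 484.8248914  -213.67595575] (array([-0.3,  3.8, -0. ]), np.float64(0.1))
```

View pics/w1.png

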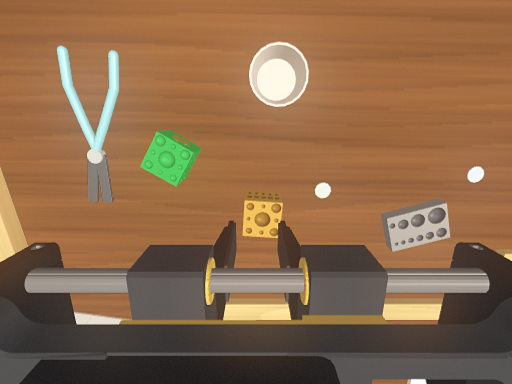

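The wrist view shows the brass cube's top face at about (243–284, 200–238), the block at (416,225), the tub at (278,75) and disc_b at (323,190). I'll cast the cube's top centre to check the alignment, then descend.

Run:
```python
from h import *
from cell import env
c=env.read_camera("wrist");s=env.state()
z=np.load("stop.npz");C=z["C"];a=float(z["yaw"]);Rm=np.array([[np.cos(a),-np.sin(a)],[np.sin(a),np.cos(a)]])
for n,uv,h in(("cubetop",[(243,200),(284,202),(283,238),(243,236)],50),("blocktop",[(383,214),(447,202),(450,233),(394,250)],20)):
    p=(cast(c,uv,h,s)-C)@Rm;print(n,p.round(1).tolist(),p.mean(0).round(1))
g=cv2.cvtColor(c["frame"],cv2.COLOR_RGB2HSV)[190:245:6,240:290:6];print(g[...,2]);
w=C+Rm@[-212,-374];print(w,move(s,*w,np.pi+a),s["eef_pos"])
```

```text
cubetop [[-188.3, -393.3], [-185.4, -340.0], [-134.4, -340.0], [-137.4, -394.1]] [-161.4 -366.8]
blocktop [[-157.6, -194.3], [-175.5, -105.9], [-127.8, -92.2], [-100.4, -170.5]] [-140.3 -140.7]
[[168 163 167 168 167 166 166 167 166]
 [165 134 161 160 148 155 166 166 167]
 [160 242 247 247 249 235 197 161 161]
 [160 186 210 245 246 187 184 165 166]
 [170 244 245 186 165 244 245 175 177]
 [165 223 248 212 173 245 138 137 169]
 [160 242 245 210 235 245 246  81 161]
 [164 178 245 197 245 214 131  82  77]
 [160 159 161 161 161 159 161  82  75]
 [165 166 166 167 167 168 173  80  74]]
[ 484.8248914  -213.67595575] (array([-0.5,  2. ,  0. ]), np.float64(-0.1)) [ 484.36595291 -215.72118166  214.17525171]
```

Call:
arm_command([
  [0, 4, 50, 0, 0.3],
  [0, 4, 100, 0, 0.3],
  [0, 4, 150, 0, 0.3],
  [0, 4, 190, 0, 0.3],
  [0, 4, 200, 0, 0.3],
])

```text
t: 2.75
eef_pos: [482.9, -208.2, 11.4]
tcp_rot: [3.138, -0.005, -3.124]
ft_force: [0.2, 1.1, -0.2]
opening: 0.299
grip_force: 0.0
```

Call:
arm_command([
  [-8, 0, 0, 0, 0.3],
  [-18, 0, 0, 0, 0.3],
  [-28, 0, 0, 0, 0.3],
  [-38, 0, 0, 0, 0.3],
  [-48, 0, 0, 0, 0.3],
])

```text
t: 3.25
eef_pos: [533.4, -209.3, 16.3]
tcp_rot: [-3.141, 0.001, -3.123]
ft_force: [-7.5, -0.1, 4.4]
opening: 0.303
grip_force: 3.4
```

Call:
arm_command([
  [-10, 0, 2, 0, 0.3],
  [-20, 0, 2, 0, 0.3],
  [-30, 0, 2, 0, 0.3],
  [-40, 0, 2, 0, 0.3],
  [-50, 0, 2, 0, 0.3],
])

```text
t: 3.75
eef_pos: [583.5, -208.4, 14.2]
tcp_rot: [-3.141, 0.001, -3.123]
ft_force: [-4.8, -0.1, 0.8]
opening: 0.301
grip_force: 2.4
```

Call:
arm_command([
  [-10, 0, 0, 0, 0.3],
  [-20, 0, 0, 0, 0.3],
  [-30, 0, 0, 0, 0.3],
  [-36, 0, 0, 0, 0.3],
  [-42, 0, 0, 0, 0.3],
])

```text
t: 4.25
eef_pos: [625.0, -207.6, 14.0]
tcp_rot: [-3.141, 0.0, -3.123]
ft_force: [-6.9, 0.4, 4.6]
opening: 0.3
grip_force: 3.5
```

```bash
cat >> h.py <<'E'
z_=np.load("stop.npz");C=z_["C"];A=float(z_["yaw"]);Rm=np.array([[np.cos(A),-np.sin(A)],[np.sin(A),np.cos(A)]])
def stopxy(w): return ((np.asarray(w)[...,:2]-C)@Rm).round(1)
def world(a,b): return C+Rm@[a,b]
E
python3 - <<'E'
from h import *
from cell import env
c=env.read_camera("wrist");s=env.state();print(s["eef_pos"],stopxy(s["eef_pos"]),s["tcp_rot"],s["ft_force"])
t=env.read_camera("top")
cv2.imwrite("pics/a2.png",np.vstack([cv2.resize(c["frame"][...,::-1],(400,300)),cv2.resize(t["frame"][100:256,200:408,::-1],(400,300),interpolation=cv2.INTER_CUBIC)]))
E
```

```text
[ 626.0299116  -207.71705935   14.0171974 ] [ -70.7 -370.5] [-3.14089810e+00  1.59261079e-03 -3.12336233e+00] [-1.9591867   0.67397093  1.9941481 ]
```

View pics/a2.png

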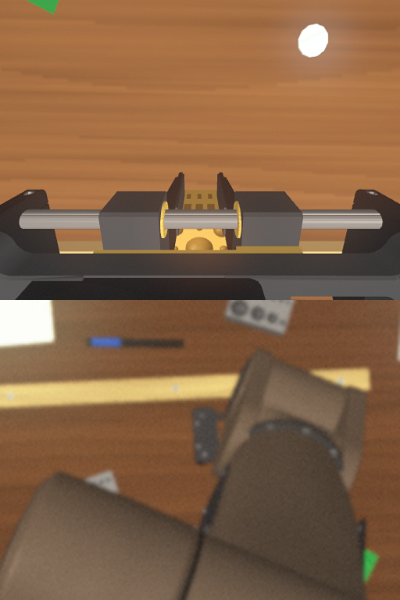

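The composite's wrist half shows the cube centred ahead of both fingertips. The top view is blocked by the arm. I'll finish the push gently and watch the force.

Call:
arm_command([
  [-2, 0, 0, 0, 0.3],
  [-4, 0, 0, 0, 0.3],
  [-6, 0, 0, 0, 0.3],
  [-8, 0, 0, 0, 0.3],
])

```text
t: 4.75
eef_pos: [632.1, -207.6, 13.3]
tcp_rot: [3.141, -0.001, -3.124]
ft_force: [-6.8, 1.1, 4.7]
opening: 0.297
grip_force: 3.6
```

Call:
arm_command([
  [-1, 0, 0, 0, 0.3],
  [-2, 0, 0, 0, 0.3],
])

```text
t: 4.95
eef_pos: [633.2, -207.6, 13.3]
tcp_rot: [3.141, -0.003, -3.124]
ft_force: [-16.6, -2.9, 11.0]
opening: 0.301
grip_force: 8.2
```

Call:
arm_command([
  [-1, 0, 0, 0, 0.3],
  [-2, 0, 0, 0, 0.3],
])

```text
t: 5.15
eef_pos: [633.2, -207.5, 13.4]
tcp_rot: [3.14, -0.007, -3.123]
ft_force: [-28.0, -3.3, 17.7]
opening: 0.301
grip_force: 14.0
```

Call:
arm_command([
  [10, 0, 0, 0, 0.2],
  [25, 0, -10, 0, 0.2],
  [25, 0, -55, 0, 0.2],
  [25, 0, -80, 0, 0.2],
  [0, -45, -80, 0, 0.2],
])

```text
t: 5.65
eef_pos: [637.4, -248.7, 97.7]
tcp_rot: [-3.14, 0.005, -3.12]
ft_force: [2.3, -0.0, 0.2]
opening: 0.205
grip_force: 0.0
```

Call:
arm_command([
  [-30, -10, 0, 8.5, 0.2],
  [-30, -10, 0, 17, 0.2],
  [-30, -10, 0, 25.5, 0.2],
  [-30, -10, 0, 34, 0.2],
  [-30, -10, 0, 42.5, 0.2],
])

```text
t: 6.15
eef_pos: [667.2, -260.8, 93.0]
tcp_rot: [3.141, 0.002, 2.412]
ft_force: [-0.4, 0.2, 1.1]
opening: 0.196
grip_force: 0.0
```

Call:
arm_command([
  [0, 0, 0, 8.5, 0.2],
  [0, 0, 0, 17, 0.2],
  [0, 0, 0, 25.5, 0.2],
  [0, 0, 0, 34, 0.2],
  [0, 0, 0, 42.5, 0.2],
])

```text
t: 6.65
eef_pos: [667.2, -260.8, 93.2]
tcp_rot: [3.14, 0.001, 1.67]
ft_force: [0.2, 0.1, -0.3]
opening: 0.2
grip_force: 0.0
```

Call:
arm_command([
  [0, 0, 0, 5, 0.2],
  [0, 0, 0, 5, 0.2],
])

```text
t: 6.85
eef_pos: [667.2, -260.8, 93.1]
tcp_rot: [3.14, 0.0, 1.588]
ft_force: [-0.7, 0.0, 0.2]
opening: 0.198
grip_force: 0.0
```

Run:
```python
from h import *
from cell import env
c=env.read_camera("wrist");s=env.state();print(s["eef_pos"],stopxy(s["eef_pos"]),s["tcp_rot"],s["ft_force"],s["joints"])
print(move(s,*world(-29,-418),np.pi/2+A))
cv2.imwrite("pics/a3.png",c["frame"][...,::-1])
```

```text
[ 667.06124436 -260.75362218   92.99014006] [ -30.6 -424.2] [3.14038230e+00 3.60631357e-04 1.59088188e+00] [0.72105115 0.25402473 0.02653509] [-4.64871552e-01  7.40271610e-01  1.42239057e+00  2.95679725e-04
  9.77691585e-01 -4.85122441e-01]
(array([ 6.2,  1.6, -0. ]), np.float64(0.2))
```

View pics/a3.png

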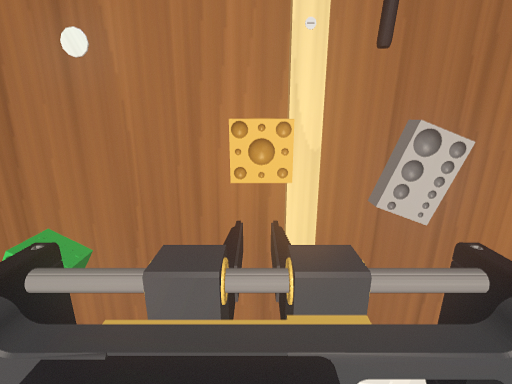

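The wrist view, with image up now along +y, shows the cube's top at (230–293, 119–183), square and against the batten. The fingers sit about 18 mm behind it and are centred. Next I'll descend and push along the batten.

Call:
arm_command([
  [0, 2, 40, 0, 0.2],
  [0, 2, 70, 0, 0.2],
  [0, 2, 79, 0, 0.2],
  [8, 2, 79, 0, 0.2],
  [16, 2, 79, 0, 0.2],
])

```text
t: 7.4
eef_pos: [669.1, -244.5, 15.0]
tcp_rot: [3.14, 0.001, 1.59]
ft_force: [-2.9, -23.1, 5.0]
opening: 0.193
grip_force: 11.4
```

Call:
arm_command([
  [10, 0, 0, 0, 0.2],
  [20, 0, 0, 0, 0.2],
  [32, 0, 0, 0, 0.2],
  [45, 0, 0, 0, 0.2],
  [60, 0, 0, 0, 0.2],
])

```text
t: 7.9
eef_pos: [668.2, -184.7, 15.4]
tcp_rot: [3.139, 0.002, 1.589]
ft_force: [0.7, -4.9, 3.6]
opening: 0.2
grip_force: 2.9
```

Call:
arm_command([
  [15, 0, 0, 0, 0.2],
  [30, 0, 0, 0, 0.2],
  [45, 0, 0, 0, 0.2],
  [60, 0, 0, 0, 0.2],
  [75, 0, 0, 0, 0.2],
])

```text
t: 8.4
eef_pos: [666.8, -109.2, 15.4]
tcp_rot: [3.139, 0.001, 1.589]
ft_force: [0.0, -6.5, 3.0]
opening: 0.198
grip_force: 3.0
```

Call:
arm_command([
  [15, 0, 0, 0, 0.2],
  [30, 0, 0, 0, 0.2],
  [45, 0, 0, 0, 0.2],
  [60, 0, 0, 0, 0.2],
  [75, 0, 0, 0, 0.2],
])

```text
t: 8.9
eef_pos: [665.4, -34.2, 15.4]
tcp_rot: [3.139, 0.001, 1.589]
ft_force: [0.5, -5.8, 3.4]
opening: 0.199
grip_force: 3.1
```

Call:
arm_command([
  [15, 0, 0, 0, 0.2],
  [30, 0, 0, 0, 0.2],
  [45, 0, 0, 0, 0.2],
  [60, 0, 0, 0, 0.2],
  [70, 0, 0, 0, 0.2],
])

```text
t: 9.4
eef_pos: [664.0, 36.2, 15.3]
tcp_rot: [3.139, 0.001, 1.59]
ft_force: [0.2, -7.5, 5.6]
opening: 0.202
grip_force: 3.6
```

Call:
arm_command([
  [10, 0, 0, 0, 0.2],
  [20, 0, 0, 0, 0.2],
  [30, 0, 0, 0, 0.2],
  [40, 0, 0, 0, 0.2],
])

```text
t: 9.8
eef_pos: [663.3, 75.6, 15.3]
tcp_rot: [3.139, 0.001, 1.589]
ft_force: [0.2, -7.8, 5.7]
opening: 0.202
grip_force: 3.6
```

Run:
```python
from h import *
from cell import env
c=env.read_camera("wrist");s=env.state();print(s["eef_pos"],stopxy(s["eef_pos"]),s["tcp_rot"],s["ft_force"],s["joints"])
cv2.imwrite("pics/a4.png",c["frame"][...,::-1])
```

```text
[663.03536202  77.23216118  15.13288849] [-28.7 -86.2] [ 3.13943867e+00 -1.63435483e-04  1.58984380e+00] [ 0.26824428  1.07961324 -0.02100685] [ 1.70064970e-02  7.78030670e-01  1.60387009e+00  2.44247468e-04
  7.57538266e-01 -2.21807167e-03]
```

View pics/a4.png

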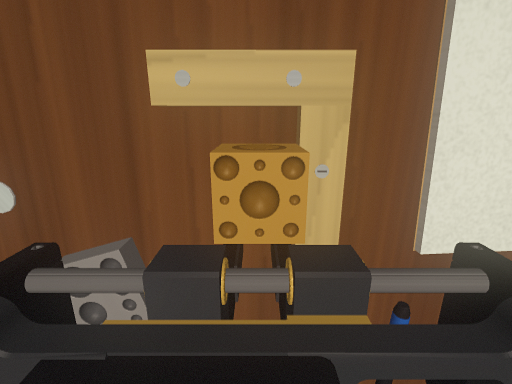

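The cube is square, with its top at (212–308, 150–243), and about 25 mm short of the short batten at row 105. The block at lower left is untouched. I'll finish gently.

Call:
arm_command([
  [6, 0, 0, 0, 0.2],
  [12, 0, 0, 0, 0.2],
  [17, 0, 0, 0, 0.2],
  [20, 0, 0, 0, 0.2],
])

```text
t: 10.25
eef_pos: [662.8, 95.2, 14.9]
tcp_rot: [3.14, 0.0, 1.589]
ft_force: [-0.6, -7.2, 5.1]
opening: 0.202
grip_force: 3.7
```

Call:
arm_command([
  [1.5, 0, 0, 0, 0.2],
  [3, 0, 0, 0, 0.2],
])

```text
t: 10.45
eef_pos: [662.8, 98.0, 14.9]
tcp_rot: [3.14, 0.001, 1.589]
ft_force: [0.8, -7.2, 4.9]
opening: 0.202
grip_force: 3.6
```

Call:
arm_command([
  [1, 0, 0, 0, 0.2],
  [2, 0, 0, 0, 0.2],
])

```text
t: 10.65
eef_pos: [662.7, 99.4, 14.9]
tcp_rot: [3.14, 0.001, 1.589]
ft_force: [-0.2, -15.0, 5.1]
opening: 0.2
grip_force: 7.5
```

Call:
arm_command([
  [1, 0, 0, 0, 0.2],
  [2, 0, 0, 0, 0.2],
])

```text
t: 10.85
eef_pos: [662.7, 99.6, 15.1]
tcp_rot: [3.14, 0.003, 1.589]
ft_force: [-1.9, -27.2, 9.2]
opening: 0.199
grip_force: 13.5
```

Call:
arm_command([
  [-12, 0, 0, 0, 0.2],
  [-25, 0, -10, 0, 0.2],
  [-25, 0, -55, 0, 0.2],
  [-25, 0, -85, 0, 0.2],
  [-53, -40, -85, 0, 0.5],
])

```text
t: 11.35
eef_pos: [627.7, 49.8, 103.6]
tcp_rot: [3.131, -0.0, 1.591]
ft_force: [-0.1, -1.0, -0.8]
opening: 0.244
grip_force: 0.0
```

Call:
arm_command([
  [-6, -27, 0, 8.5, 0.5],
  [-12, -54, 0, 17, 0.5],
  [-18, -81, 0, 25.5, 0.5],
  [-24, -108, 0, 34, 0.5],
  [-30, -136, 0, 42.5, 0.5],
])

```text
t: 11.85
eef_pos: [486.7, 15.8, 99.4]
tcp_rot: [3.141, -0.001, 0.841]
ft_force: [0.7, -0.8, -0.7]
opening: 0.5
grip_force: 0.0
```

Call:
arm_command([
  [0, 0, 0, 8.5, 0.5],
  [0, 0, 0, 17, 0.5],
  [0, 0, 0, 25.5, 0.5],
  [0, 0, 0, 34, 0.5],
  [0, 0, 0, 42.5, 0.5],
])

```text
t: 12.35
eef_pos: [487.7, 16.0, 99.4]
tcp_rot: [-3.141, -0.001, 0.099]
ft_force: [-0.0, -0.7, -0.1]
opening: 0.5
grip_force: 0.0
```

Call:
arm_command([
  [0, 0, 0, 5, 0.5],
  [0, 0, 0, 5, 0.5],
])

```text
t: 12.55
eef_pos: [487.7, 16.0, 99.3]
tcp_rot: [-3.141, -0.001, 0.017]
ft_force: [-0.3, -0.7, -0.4]
opening: 0.504
grip_force: 0.0
```

Run:
```python
from h import *
from cell import env
c=env.read_camera("wrist");s=env.state();print(s["eef_pos"],stopxy(s["eef_pos"]),s["tcp_rot"],s["ft_force"],s["joints"])
print(move(s,*world(-205,-142),A))
cv2.imwrite("pics/a5.png",c["frame"][...,::-1])
```

```text
[487.75562028  16.04490558  99.21080105] [-205.1 -144.4] [-3.14136041e+00 -7.86627860e-04  2.00315272e-02] [-0.55474453  0.45512577  0.43402923] [-1.02749630e-01  4.65701536e-01  2.01050438e+00  5.29908787e-04
  6.64634539e-01  1.44759809e+00]
(array([ 0.1, -2.4,  0. ]), np.float64(0.1))
```

View pics/a5.png

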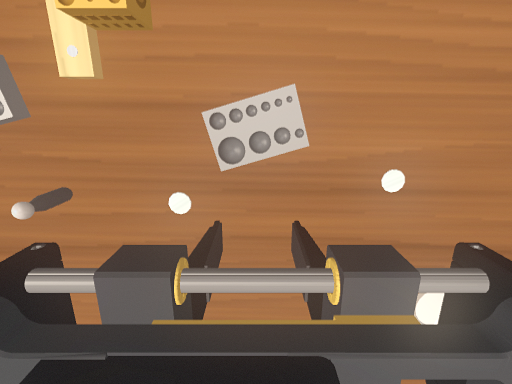

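The block's corners are at (203,112), (295,85), (309,148) and (221,171), centred ahead of the fingers. The discs at (180,203) and (393,181) lie clear on both sides. Descend and push in +x.

Call:
arm_command([
  [0, 0, 45, 0, 0.5],
  [0, 0, 80, 0, 0.5],
  [0, 0, 92, 0, 0.5],
  [0, 0, 93, 0, 0.5],
])

```text
t: 13.0
eef_pos: [487.2, 16.1, 4.8]
tcp_rot: [-3.141, 0.003, 0.02]
ft_force: [-0.1, 0.3, 0.2]
opening: 0.498
grip_force: 0.0
```

Call:
arm_command([
  [8, 0, 0, 0, 0.5],
  [16, 0, 0, 0, 0.5],
  [24, 0, 0, 0, 0.5],
  [32, 0, 0, 0, 0.5],
  [40, 0, 0, 0, 0.5],
])

```text
t: 13.5
eef_pos: [528.2, 17.0, 6.0]
tcp_rot: [-3.141, 0.0, 0.018]
ft_force: [-3.9, 1.6, 1.2]
opening: 0.498
grip_force: 1.7
```

Call:
arm_command([
  [10, 0, 0, 0, 0.5],
  [20, 0, 0, 0, 0.5],
  [30, 0, 0, 0, 0.5],
  [40, 0, 0, 0, 0.5],
  [50, 0, 0, 0, 0.5],
])

```text
t: 14.0
eef_pos: [577.9, 17.7, 5.8]
tcp_rot: [-3.141, 0.001, 0.018]
ft_force: [-5.3, 0.3, 2.2]
opening: 0.5
grip_force: 2.7
```

Run:
```python
from h import *
from cell import env
c=env.read_camera("wrist");s=env.state();print(s["eef_pos"],stopxy(s["eef_pos"]),s["tcp_rot"],s["ft_force"])
cv2.imwrite("pics/a6.png",c["frame"][...,::-1])
```

```text
[579.93503403  17.59876123   5.91074262] [-112.9 -144.4] [ 3.14150906e+00 -1.50538330e-03  1.77794252e-02] [-0.92308714  0.62250759 -0.20290361]
```

View pics/a6.png

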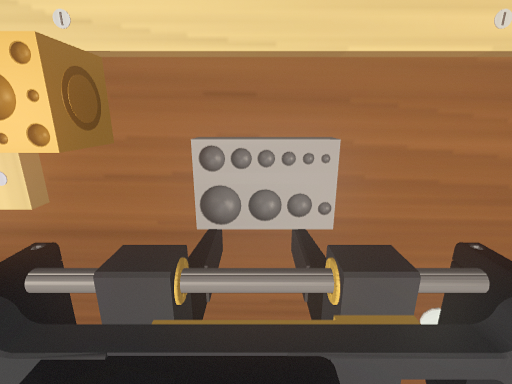

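The block is now flush with both fingers and square, with its top at (192–340, 138–230), and it is clear of the cube on the left. I'll keep pushing to the batten.

Call:
arm_command([
  [10, 0, 0, 0, 0.5],
  [20, 0, 0, 0, 0.5],
  [28, 0, 0, 0, 0.5],
  [34, 0, 0, 0, 0.5],
  [39, 0, 0, 0, 0.5],
])

```text
t: 14.55
eef_pos: [616.9, 18.4, 5.6]
tcp_rot: [-3.141, 0.0, 0.018]
ft_force: [-5.2, -0.3, 3.0]
opening: 0.495
grip_force: 2.5
```

Call:
arm_command([
  [1.5, 0, 0, 0, 0.5],
  [3, 0, 0, 0, 0.5],
])

```text
t: 14.75
eef_pos: [619.5, 18.5, 5.6]
tcp_rot: [-3.141, 0.001, 0.018]
ft_force: [-4.6, -0.2, 2.4]
opening: 0.497
grip_force: 2.4
```

Call:
arm_command([
  [1, 0, 0, 0, 0.5],
  [2, 0, 0, 0, 0.5],
])

```text
t: 14.95
eef_pos: [621.5, 18.5, 5.6]
tcp_rot: [-3.141, 0.0, 0.018]
ft_force: [-3.5, -0.2, 2.0]
opening: 0.5
grip_force: 2.2
```

Call:
arm_command([
  [1, 0, 0, 0, 0.5],
  [2, 0, 0, 0, 0.5],
])

```text
t: 15.15
eef_pos: [623.7, 18.6, 5.6]
tcp_rot: [-3.142, -0.0, 0.018]
ft_force: [-3.8, -0.7, 0.9]
opening: 0.502
grip_force: 2.1
```

Call:
arm_command([
  [1, 0, 0, 0, 0.5],
  [2, 0, 0, 0, 0.5],
])

```text
t: 15.35
eef_pos: [624.3, 18.6, 5.6]
tcp_rot: [-3.141, 0.004, 0.018]
ft_force: [-14.2, -1.9, 9.3]
opening: 0.5
grip_force: 7.2
```

Call:
arm_command([
  [1, 0, 0, 0, 0.5],
  [2, 0, 0, 0, 0.5],
])

```text
t: 15.55
eef_pos: [624.3, 18.6, 5.6]
tcp_rot: [-3.141, 0.008, 0.018]
ft_force: [-23.9, -1.9, 16.3]
opening: 0.501
grip_force: 11.8
```

Call:
arm_command([
  [1, 0, 0, 0, 0.5],
  [1, 0, 0, 0, 0.5],
])

```text
t: 15.75
eef_pos: [624.3, 18.6, 5.6]
tcp_rot: [-3.141, 0.01, 0.018]
ft_force: [-26.1, -2.6, 17.2]
opening: 0.499
grip_force: 12.6
```

Call:
arm_command([
  [-12, 0, 0, 0, 0.5],
  [-25, 0, -10, 0, 0.5],
  [-25, 0, -50, 0, 0.3],
  [-25, 0, -85, 0, 0.2],
  [-10, 40, -85, 0, 0.2],
])

```text
t: 16.25
eef_pos: [621.5, -19.1, 95.7]
tcp_rot: [3.141, -0.008, 0.022]
ft_force: [1.2, 0.1, -0.2]
opening: 0.304
grip_force: 0.0
```

Call:
arm_command([
  [42, 33, 0, -8.5, 0.2],
  [42, 33, 0, -17, 0.2],
  [42, 33, 0, -25.5, 0.2],
  [42, 33, 0, -34, 0.2],
  [42, 33, 0, -42.5, 0.2],
])

```text
t: 16.75
eef_pos: [663.0, -54.1, 90.8]
tcp_rot: [3.14, -0.001, 0.766]
ft_force: [0.1, 0.1, -0.1]
opening: 0.2
grip_force: 0.0
```

Call:
arm_command([
  [0, 0, 0, -8.5, 0.2],
  [0, 0, 0, -17, 0.2],
  [0, 0, 0, -25.5, 0.2],
  [0, 0, 0, -34, 0.2],
  [0, 0, 0, -42.5, 0.2],
])

```text
t: 17.25
eef_pos: [663.0, -53.9, 90.9]
tcp_rot: [3.139, 0.0, 1.508]
ft_force: [0.2, 0.0, -0.8]
opening: 0.202
grip_force: 0.0
```

Call:
arm_command([
  [0, 0, 0, -5, 0.2],
  [0, 0, 0, -5, 0.2],
])

```text
t: 17.45
eef_pos: [662.9, -53.9, 90.9]
tcp_rot: [3.14, 0.0, 1.59]
ft_force: [0.4, -0.4, 0.1]
opening: 0.2
grip_force: 0.0
```

Run:
```python
from h import *
from cell import env
c=env.read_camera("wrist");s=env.state();print(s["eef_pos"],stopxy(s["eef_pos"]),s["tcp_rot"],s["ft_force"])
print(move(s,*world(-32,-217),np.pi/2+A))
cv2.imwrite("pics/a7.png",c["frame"][...,::-1])
```

```text
[662.68742878 -53.87760422  90.79481823] [ -31.4 -217.3] [3.13996494e+00 1.81854281e-04 1.58673721e+00] [-0.039082    0.19248057 -0.49346195]
(array([ 0.3, -0.6, -0. ]), np.float64(-0.1))
```

View pics/a7.png

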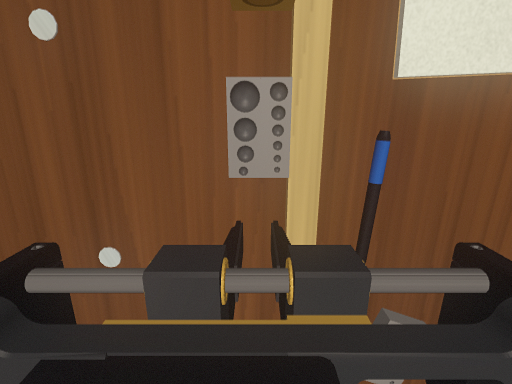

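The block lies flat on the batten, with its top at (227–291, 77–178), centred on the fingers and about 13 mm ahead. Descend and push in +y to the cube.

Call:
arm_command([
  [0, 0, 40, 0, 0.2],
  [0, 0, 75, 0, 0.2],
  [0, 0, 84, 0, 0.2],
  [0, 0, 85, 0, 0.2],
])

```text
t: 17.9
eef_pos: [661.8, -53.7, 4.8]
tcp_rot: [-3.14, -0.0, 1.587]
ft_force: [-0.4, 0.4, 0.3]
opening: 0.199
grip_force: 0.0
```

Call:
arm_command([
  [6, 0, 0, 0, 0.2],
  [12, 0, 0, 0, 0.2],
  [20, 0, 0, 0, 0.2],
  [30, 0, 0, 0, 0.2],
  [40, 0, 0, 0, 0.2],
])

```text
t: 18.4
eef_pos: [662.2, -13.6, 7.2]
tcp_rot: [3.139, 0.001, 1.589]
ft_force: [-0.0, -6.1, 5.1]
opening: 0.202
grip_force: 2.9
```

Call:
arm_command([
  [8, 0, 0, 0, 0.2],
  [14, 0, 0, 0, 0.2],
  [18, 0, 0, 0, 0.2],
  [21, 0, 0, 0, 0.2],
  [23, 0, 0, 0, 0.2],
])

```text
t: 18.9
eef_pos: [661.3, 9.3, 6.5]
tcp_rot: [3.14, 0.0, 1.589]
ft_force: [-0.5, -7.1, 4.5]
opening: 0.198
grip_force: 2.9
```

Call:
arm_command([
  [1, 0, 0, 0, 0.2],
  [2, 0, 0, 0, 0.2],
])

```text
t: 19.1
eef_pos: [661.3, 11.1, 6.5]
tcp_rot: [3.14, 0.0, 1.589]
ft_force: [0.1, -5.8, 4.5]
opening: 0.199
grip_force: 2.9
```

Call:
arm_command([
  [1, 0, 0, 0, 0.2],
  [2, 0, 0, 0, 0.2],
])

```text
t: 19.3
eef_pos: [661.3, 13.1, 6.4]
tcp_rot: [3.14, 0.0, 1.589]
ft_force: [0.1, -5.7, 4.8]
opening: 0.201
grip_force: 2.9
```

Call:
arm_command([
  [1, 0, 0, 0, 0.2],
  [2, 0, 0, 0, 0.2],
])

```text
t: 19.5
eef_pos: [661.3, 14.5, 6.5]
tcp_rot: [3.14, 0.001, 1.589]
ft_force: [0.7, -14.5, 5.0]
opening: 0.199
grip_force: 7.4
```

Call:
arm_command([
  [1, 0, 0, 0, 0.2],
  [2, 0, 0, 0, 0.2],
])

```text
t: 19.7
eef_pos: [661.3, 14.6, 6.5]
tcp_rot: [3.14, 0.003, 1.589]
ft_force: [-1.5, -26.6, 4.6]
opening: 0.199
grip_force: 13.4
```

Call:
arm_command([
  [1, 0, 0, 0, 0.2],
  [1, 0, 0, 0, 0.2],
])

```text
t: 19.9
eef_pos: [661.3, 14.6, 6.5]
tcp_rot: [3.14, 0.004, 1.589]
ft_force: [-1.2, -27.0, 3.8]
opening: 0.201
grip_force: 13.8
```

Call:
arm_command([
  [-12, 0, 0, 0, 0.2],
  [-25, 0, -10, 0, 0.2],
  [-25, 0, -60, 0, 0.2],
  [-25, 0, -110, 0, 0.2],
  [5, 0, -145, 0, 0.2],
])

```text
t: 20.4
eef_pos: [661.3, 21.1, 154.6]
tcp_rot: [3.139, 0.0, 1.586]
ft_force: [0.7, 0.6, 0.4]
opening: 0.199
grip_force: 0.0
```

Call:
arm_command([
  [0, 0, -20, 0, 0.2],
  [0, 0, -20, 0, 0.2],
])

```text
t: 20.6
eef_pos: [661.6, 24.0, 174.7]
tcp_rot: [3.136, -0.0, 1.59]
ft_force: [0.5, -0.6, 0.4]
opening: 0.202
grip_force: 0.0
```

Run:
```python
from h import *
from cell import env
s=env.state();c=env.read_camera("wrist");print(s["eef_pos"],stopxy(s["eef_pos"]),s["tcp_rot"],s["ft_force"])
cv2.imwrite("pics/a8.png",cv2.resize(c["frame"][0:260,130:400,::-1],None,fx=2.2,fy=2.2,interpolation=cv2.INTER_CUBIC))
```

```text
[661.61692761  23.96214344 174.69967757] [ -31.1 -139.5] [ 3.13577030e+00 -7.32025872e-05  1.58995589e+00] [ 0.46982694 -0.58760645  0.40438984]
```

View pics/a8.png

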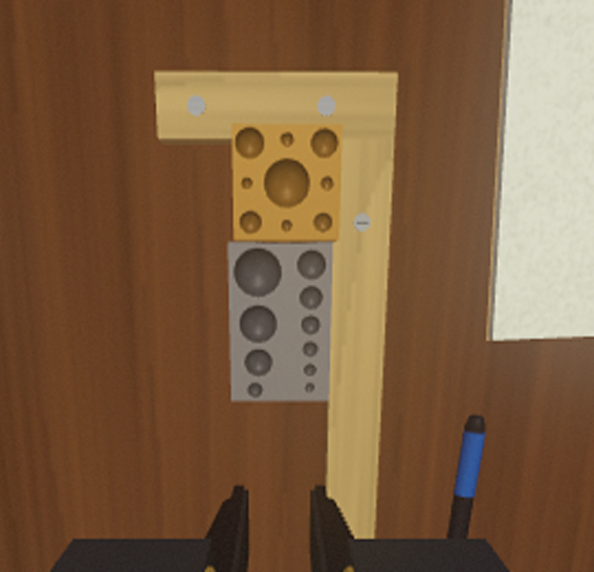

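The final view shows the cube at (232–341, 124–241) seated in the corner, and the block at (229–331, 242–401) flat on the long batten and tight against the cube. Scaled for height, their right edges line up to within 0.5 mm. The arm is clear, so I'm handing in.

```bash
python3 -c "
from cell import env
print(env.job_done())"
```

```text
the job is handed in; nothing more can be done
None
```

I pushed the brass cube square into the corner of the stop and the steel block flat against the long batten and tight against the cube. The job was handed in at about 21 s; no verdict came back.

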